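# Set an extruder's feed gate to its third click

## Task

The slide gate under the extruder's empty hopper has been left part open. Push its upright lever fully shut against the stop on the hopper side, then push it open again, counting the clicks, and leave it seated in the third notch from shut without ever running past that notch. Only push the lever with the fingers, never pinch it, and do not disturb the jar, pot, cardboard tube and sieve standing about.

Things in the scene. Friction and masses are not known exactly. Their poses are not given: they have to be found in the camera images.
- extruder: Bench-top pellet extruder, fixed. Origin on the bench under the hopper's middle; x from its control panel (robot side) to its back, y along the barrel, z up. White cabinet x -130..130, y -270..130, top at z 100 mm; on it a green housing x -75..75, y -200..60, top at z 190. Barrel to y 334 at z 145. Motor y -200..-370, top at z 185. Plunger housing of the gate x 52..96, y -138..-118, top at z 208.
- hopper_rim (a point): Middle of the hopper's mouth, at x 0, y 0, z 357 mm of the extruder. The steel hopper is a round bowl: neck of 42 mm radius from z 212 to 252, flaring to 100 mm radius at z 312, then straight to the rim. Its rim stands 107 mm from the grip's hopper-side face when the gate is shut.
- shut_mark (a point): Long black mark on the top (z 206 mm) of the aluminium guide rail nearer the control panel, at x -43, y -215 mm of the extruder: the lever's middle stands level with it when shut. Short marks every 15 mm towards the extruder's -y show notches 1 to 5. The two rails span x -52..52, y -340..-55; the steel blade slides between them, its top at z 202.
- gate (a joint): Opening of the gate in m: 0 shut on its stop, growing as the lever moves to the extruder's -y, away from the hopper; far stop 0.077. Notch every 0.015: third at 0.045. Starts at 0.009 to 0.034. Leaving a notch takes about 6 N, falling to nothing at the crest half-way; past it the lever snaps by itself into the next notch, ahead of the finger, and stays (same both ways).
- gate_grip (a point): Middle of the lever's black plastic grip, an upright flat block 34 mm wide (extruder x), 16 mm thick (extruder y) and 44 mm tall, that rides on the gate's blade. It lies at x 0, z 234 mm of the extruder, y -215 mm when shut; underside at z 212, top at z 257.5 mm. Its hopper-side face is pushed to open, the opposite face to shut; fingers pressing both faces at once count as pinching.
- pot: Loose clear sample pot with white lid, 44 mm across, 55 mm tall, on the ledge of the white cabinet (z 100 mm) in front of the green housing, near the lever. Origin at its underside. Leave alone.
- jar: Loose glass jar with red lid, 68 mm across, 105 mm tall, on the bench in front of the extruder. Origin at its underside. Leave alone.
- core: Loose upright cardboard tube, 52 mm across, 110 mm tall, on the bench beside the motor, on the robot's side. Origin at its underside. Leave alone.
- sieve: Loose steel test sieve, 106 mm across, 40 mm tall, on the bench beyond the motor's end. Origin at its underside. Leave alone.

How it is judged:
By the outcome, as a careful person would: the job done as asked, in the order asked, and still so for the second after the job is handed in, with the robot touching nothing.
It also fails if it takes over 58 s, if anything falls off the work surface, if the arm or the gripper's body presses on something with over 40 N, if the wrist force passes 120 N, or if a joint passes its speed limit or range.

## Robot

A 6-joint arm with a two-finger parallel gripper is mounted at the origin on the work surface. World frame = base frame: x ahead of the robot, y to its left, z up, the work surface at z = 0. Lengths are in mm, angles in rad, forces in N, time in s.
With the tool pointing down it reaches from about 300 to 850 mm from the base axis. Payload 5.4 kg.
Tool frame: the origin (TCP) lies where the fingers leave the gripper's body, on its centre line; the fingertips stand 73 mm ahead of it and the grasp point (between the pads) lies 54 mm ahead of it; z points along the fingers, y is the line along which they close (so a half turn about z gives the same grasp; the last joint's range is limited). The gripper opens to 85 mm and grips with 20 to 120 N. Pads are 22 mm wide; open, the fingers measure 114 mm over their backs; the gripper's body (76 mm by 85 mm) begins 54 mm behind the grasp point. The pads swing forward as they close: fully open they stand 13 mm farther back than shut.
Start: joints at [-1.426, 0.158, 1.597, -0, 1.386, -0.21], TCP at [199.732, -539.179, 303.899] pointing down, gripper open.
Joint ranges: [-2.91, 2.91], [-0.94, 2.29], [0.18, 2.7], [-1.29, 4.43], [0.17, 2.64], [-3, 3]. Speed limits (rad/s): [2.57, 2.57, 3.14, 3.14, 3.14, 3.14].

## Interface

Orientations are given as a unit quaternion [w, x, y, z].
In Python, from bench import arm, cams gives the robot as it stands. The module is installed in compiled form; this text tells all that it offers.
- The arm moves only by the tool jog_arm, never from a script. Its argument "series" is a list of rows, each a list of 2 entries, a list of its own where there are three numbers: the shift along the tool's x, y, z in m, then the turn, a rotation vector about the tool's x, y, z in degrees. A call has 1 to 20 rows; each row shifts and turns the commanded pose from where the row before left it, along the tool's axes as they then stand; what a row does not reach is not made up. A row lasts 1/12 s, in which the tool goes at most 41.7 mm and 7.16 degrees, less where a joint would pass 70% of its speed; a pose out of reach is approached as far as the arm can. A call is refused whole if a number of a shift passes 0.0417 or a number of a turn 7.16, either way. A call with a gripper value outside its range is refused whole. "hand" is the closure, from -1 (fully open) to 1 (shut), set as the call begins (left out, the last holds). The fingers move at their own pace and stop on an object; "grip_force" is the grip in N (left out, the last holds). Time passes only in rows, so rows that do not move let the fingers close. It gives the time, the measured TCP pose, the force, the opening and the grip force at its end, in the units of the state.
- arm.read_state(): the state, without advancing time (a new reading comes with each control period).
- cams.read_camera(name): name is "scene" or "top" or "wrist"; returns a dict with "pixels" (480x640x3 uint8, red, green, blue), "fx", "fy", "cx", "cy" (pixels), "extrinsics" (4x4, takes a point from camera to world coordinates); the wrist camera has in their place "mount" (4x4, takes a point from camera to tool coordinates, whose origin is the TCP and whose axes are the flange's). Camera axes: x right, y down, z forward; pixel columns grow to the right and rows downward; lengths in mm; the calibration is good to about 2 mm. A picture is of the moment at which its call begins: read the wrist's pose just before it. There is no depth.
- arm.finish_job(): hands the job in; it is judged then, once.
Trained networks look in a picture, given as the dict that the camera call returned (one of the last four; its "shot" number tells which), for a name from the list of things; names that differ only in an ending like _2 or _b are one class to them, and where a whole thing is asked for, a point or a joint stands for the part that bears it (a point fixed in the world has none). Each returns a list of dicts, best first, with "conf" (0 to 1); they miss things now and then, are a little off and sometimes report something else, mostly with a low value. They report only what shows in the picture. A call takes as long as a camera call.
- cams.regions_of(target, picture): "pixels" (480x640 bool, what is visible of it) and "point" ([column, row] in pixels, amid what is visible of it).
- cams.pinpoint(target, picture): "point" ([column, row] in pixels: a listed point, or the origin of a listed thing).
The state is a dict: "time": time; "joint_pos": joint angles; "qvel": joint speeds; "joint_efforts": joint torques, N m; "tcp_pos": TCP position; "tcp_rot": TCP orientation; "ft_force": force on the tool from outside, world axes, zero at the start; "torque": the same for the moment, N m; "gripper_width": finger opening in mm; "grasp_force": force on a finger pad.
Only numpy, scipy, OpenCV 4.12 (cv2) and the standard library are available. Lean on these libraries where they do the work, as an engineer would, in place of code of your own. Each camera call takes 0.05 s, during which the arm holds its last target. There are 200 camera calls.

## Working session

There is one attempt and no reset: what is moved stays moved. The work goes in short steps, Python scripts to look and compute and a tool call to move; the robot and the scene stay as the last step left them, time stands still between calls to the robot, and variables do not carry over. Pictures are saved under pics/ and viewed, at most 10 in all, crops included, and the job is handed in when it is done.

Besides the shell and the picture viewer there is one more tool, called after "Emit:" by a JSON object that holds its "name" and its "arguments", one argument or row to a line. jog_arm: Moves the arm, as the interface text tells. Its arguments: {"type":"object","properties":{"series":{"type":"array","items":{"type":"array"}},"hand":{"type":"number"},"grip_force":{"type":"number"}},"required":["series"]}

```bash
mkdir -p pics; cat > h.py <<'E'
import numpy as np, cv2
from bench import arm, cams
from scipy.spatial.transform import Rotation as R
def Tt(s=None):
    s=s or arm.read_state(); q=s['tcp_rot']; T=np.eye(4); T[:3,:3]=R.from_quat([q[1],q[2],q[3],q[0]]).as_matrix(); T[:3,3]=s['tcp_pos']; return T
def shot(n):
    T=Tt(); p=cams.read_camera(n); p['E']=np.array(p['extrinsics']) if 'extrinsics' in p else T@np.array(p['mount']); return p
def ray(p,uv):
    d=np.array([(uv[0]-p['cx'])/p['fx'],(uv[1]-p['cy'])/p['fy'],1]); return p['E'][:3,3],p['E'][:3,:3]@d
def onz(p,uv,z):
    o,d=ray(p,uv); return o+d*(z-o[2])/d[2]
def proj(p,X):
    c=np.linalg.inv(p['E'])@np.append(X,1); return [p['fx']*c[0]/c[2]+p['cx'],p['fy']*c[1]/c[2]+p['cy']]
def save(p,f): cv2.imwrite('pics/'+f,p['pixels'][:,:,::-1])
E
cat > a.py <<'E'
from h import *
np.set_printoptions(precision=1,suppress=True)
print(Tt(), arm.read_state()['time'])
Z={'extruder':0,'hopper_rim':357,'shut_mark':206,'gate_grip':234,'pot':100,'jar':0,'core':0,'sieve':0}
for n in ['scene','top','wrist']:
    p=shot(n); save(p,n+'0.png'); print(n,p['E'][:3,3])
    for k,z in Z.items():
        r=cams.pinpoint(k,p)
        if r: print(k,np.array(r[0]['point']),round(r[0]['conf'],2),onz(p,r[0]['point'],z))
E
python3 a.py
```

```text
[[   0.9    0.3   -0.   199.7]
 [   0.3   -0.9    0.  -538.7]
 [   0.    -0.    -1.   302.9]
 [   0.     0.     0.     1. ]] 0.0
scene [ 425.4  280.4 1099.6]
hopper_rim [279.3 298.7] 0.78 [565.8 182.2 357. ]
shut_mark [352. 225.] 0.68 [554.9 -36.3 206. ]
pot [352.1 317. ] 0.82 [465.6 100.3 100. ]
jar [358.6 380.2] 0.94 [386.6 193.2   0. ]
core [407.3 213.2] 0.95 [ 486.1 -207.5    0. ]
sieve [367.  162.6] 0.86 [ 639.5 -274.6    0. ]
top [ 436.2   24.9 1362.2]
hopper_rim [243.3 233.3] 0.69 [574.9 186.3 357. ]
shut_mark [345.  252.4] 0.8 [555.7 -41.6 206. ]
gate_grip [348.5 235.8] 0.85 [593.3 -47.5 234. ]
pot [286.8 285.6] 0.62 [473.4 105.3 100. ]
jar [256.1 314.4] 0.75 [392.2 195.9   0. ]
core [394.8 286.5] 0.85 [ 482.6 -199.     0. ]
sieve [419.6 233.2] 0.85 [ 639.8 -270.1    0. ]
wrist [ 273.5 -511.3  373.6]
```

View pics/scene0.png

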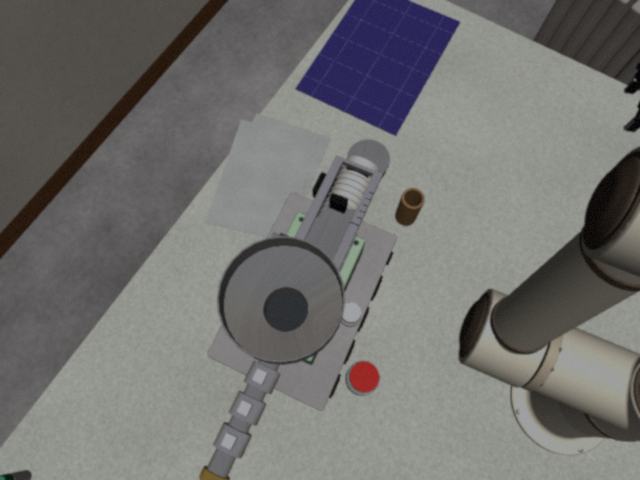

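View pics/top0.png

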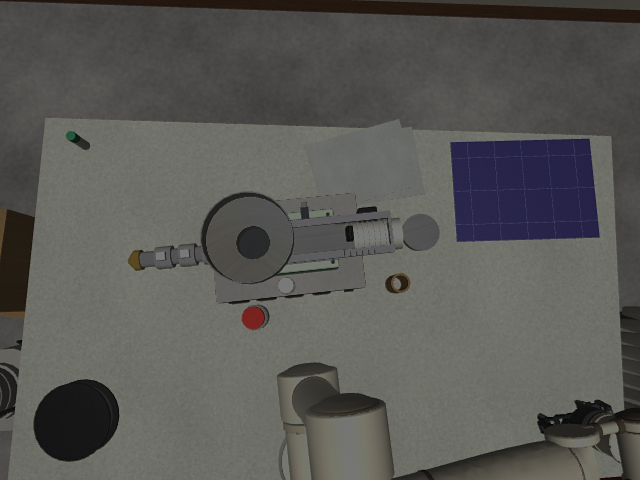

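The scene view shows the black grip at about (339,202) and the hopper at (280,300). In the top view the grip is at (349,234). The extruder is yawed about +7.5°. I'll move over the motor side with the fingers shut.

Emit:
{"name": "jog_arm", "arguments": {
  "series": [
    [[0.0311,-0.0148,-0.0045],[0,0,0]],
    [[0.0311,-0.0148,-0.0045],[0,0,0]],
    [[0.0311,-0.0148,-0.0045],[0,0,0]],
    [[0.0311,-0.0148,-0.0045],[0,0,0]],
    [[0.0311,-0.0148,-0.0045],[0,0,0]],
    [[0.0311,-0.0148,-0.0045],[0,0,0]],
    [[0.0311,-0.0148,-0.0045],[0,0,0]],
    [[0.0311,-0.0148,-0.0045],[0,0,0]],
    [[0.0311,-0.0148,-0.0045],[0,0,0]],
    [[0.0311,-0.0148,-0.0045],[0,0,0]],
    [[0.0311,-0.0148,-0.0045],[0,0,0]],
    [[0.0311,-0.0148,-0.0045],[0,0,0]],
    [[0.0311,-0.0148,-0.0045],[0,0,0]],
    [[0.0311,-0.0148,-0.0045],[0,0,0]],
    [[0.0311,-0.0148,-0.0045],[0,0,0]],
    [[0.0311,-0.0148,-0.0045],[0,0,0]],
    [[0.0311,-0.0148,-0.0045],[0,0,0]],
    [[0,0,0],[0,0,6.4]],
    [[0,0,0],[0,0,6.4]],
    [[0,0,0],[0,0,0]]
  ],
  "hand": 1,
  "grip_force": 40
}}

```text
time: 3.02
tcp_pos: [608.5, -118.9, 380.2]
tcp_rot: [0.0, 0.998, 0.065, -0.0]
ft_force: [0.4, -0.1, -0.1]
gripper_width: -0.0
grasp_force: 0.0
```

```bash
sed -i 's/0.png/1.png/' a.py; python3 a.py
```

```text
[[   1.     0.1   -0.   608.5]
 [   0.1   -1.    -0.  -118.9]
 [  -0.    -0.    -1.   380.2]
 [   0.     0.     0.     1. ]] 3.0167
scene [ 425.4  280.4 1099.6]
hopper_rim [283.8 297.1] 0.88 [561.3 176.4 357. ]
shut_mark [355.2 223.5] 0.6 [551.2 -42.4 206. ]
pot [347.6 318.6] 0.66 [471.8 108.1 100. ]
jar [360.5 378.6] 0.91 [384.8 188.2   0. ]
core [405.6 215. ] 0.96 [ 487.3 -201.2    0. ]
sieve [364.2 163. ] 0.75 [ 644.9 -269.9    0. ]
top [ 436.2   24.9 1362.2]
hopper_rim [243.  237.5] 0.75 [565.8 186.5 357. ]
shut_mark [348.3 256.7] 0.57 [545.4 -49.9 206. ]
gate_grip [346.1 234.7] 0.92 [595.8 -41.6 234. ]
pot [283.6 286.7] 0.75 [470.2 113.6 100. ]
jar [258.4 314.3] 0.9 [392.6 189.4   0. ]
sieve [418.6 235. ] 0.64 [ 634.4 -267.2    0. ]
wrist [ 686.1 -108.8  450.1]
hopper_rim [210.5 260.8] 0.2 [647.3 -83.5 357. ]
shut_mark [204.6 294.7] 0.91 [556.6 -39.  206. ]
gate_grip [211.6 260.4] 0.76 [596.5 -50.7 234. ]
core [362.2 287.6] 0.87 [ 486.7 -195.5    0. ]
sieve [435.9 188.3] 0.71 [ 634.2 -264.6    0. ]
```

View pics/wrist1.png

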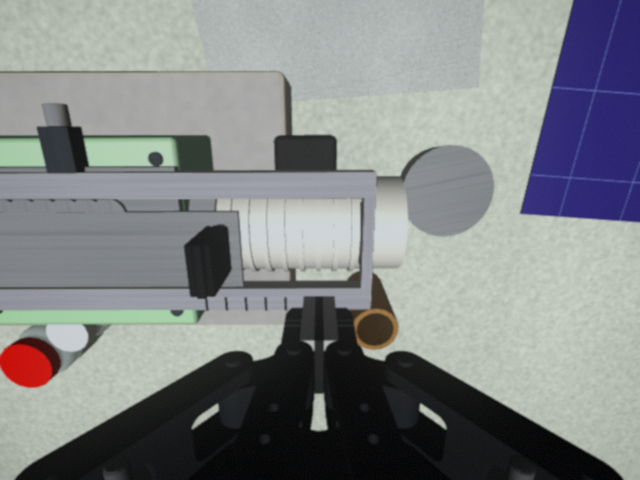

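The wrist view shows the grip at about (208,260) with notch marks near row 300, columns 205–285. The rails run almost level, so the yaw is right. I'll zoom in on the marks.

```bash
python3 - <<'E'
import cv2
a=cv2.imread('pics/wrist1.png')[200:330,150:310]
cv2.imwrite('pics/c1.png',cv2.resize(a,None,fx=4.5,fy=4.5,interpolation=cv2.INTER_CUBIC))
E
```

```text
(no output)
```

View pics/c1.png

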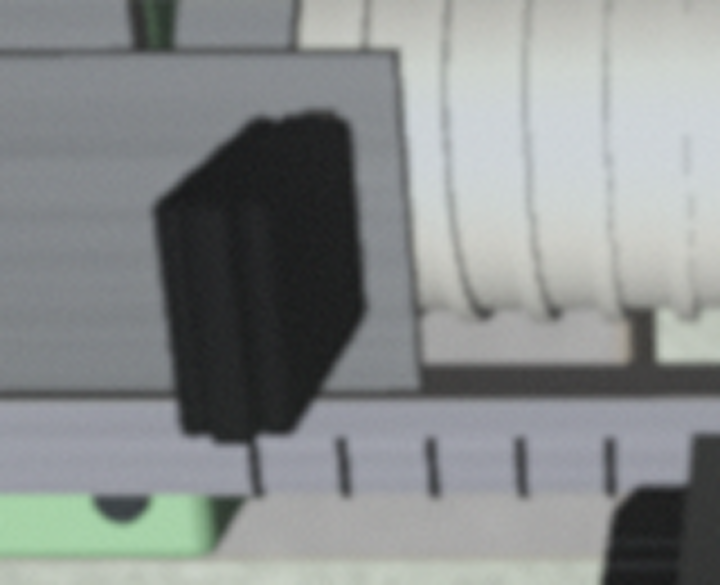

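```bash
python3 - <<'E'
from h import *
np.set_printoptions(precision=1,suppress=True)
p=shot('wrist')
yw=np.radians(7.5)
for n,uv,z in [('m0',(206.6,303),206),('m4',(285.5,303),206),('b1',(227.8,226.7),212),('b2',(231.1,267.8),212),('b3 top-y?',(215.5,296),257),('top l',(190.5,296),257),('top l far',(184.5,246),257),('rail L',(0,183),206),('rail R',(370,172),206)]:
    X=onz(p,uv,z); print(n,X, 'ext-y comp',-X[0]*np.sin(yw)+X[1]*np.cos(yw))
print(proj(p,[0,0,0]) is None, arm.read_state()['joint_pos'])
E
```

```text
m0 [549.8 -40.8 206. ] ext-y comp -112.23089811038176
m4 [ 557.7 -100.3  206. ] ext-y comp -172.19096909263098
b1 [613.8 -55.  212. ] ext-y comp -134.62666577850348
b2 [583.6 -58.9 212. ] ext-y comp -134.60415869366503
b3 top-y? [583.6 -60.1 257. ] ext-y comp -135.80109353253107
top l [581.7 -45.3 257. ] ext-y comp -120.87093761032227
top l far [612.8 -41.3 257. ] ext-y comp -120.93191196120506
rail L [622.5 101.9 206. ] ext-y comp 19.76875282789628
rail R [ 662.8 -146.7  206. ] ext-y comp -231.96988074466574
False [-0.4  0.2  1.4 -0.   1.5  1.1]
```

Yaw is confirmed at 7.5°. The opening is about 15 mm, which is notch 1. Next I'll descend behind the lever and approach it.

Emit:
{"name": "jog_arm", "arguments": {
  "series": [
    [[0,0,0.0205],[0,0,0]],
    [[0,0,0.0205],[0,0,0]],
    [[0,0,0.0205],[0,0,0]],
    [[0,0,0.0205],[0,0,0]],
    [[-0.001,-0.01,0],[0,0,0]],
    [[0,-0.01,0],[0,0,0]],
    [[0,-0.01,0],[0,0,0]],
    [[0,-0.01,0],[0,0,0]],
    [[0,0,0],[0,0,0]]
  ]
}}

```text
time: 5.17
tcp_pos: [602.3, -77.7, 300.4]
tcp_rot: [0.0, 0.998, 0.067, 0.001]
ft_force: [-0.5, -0.3, -0.6]
gripper_width: -0.2
grasp_force: 0.0
```

Emit:
{"name": "jog_arm", "arguments": {
  "series": [
    [[0,-0.003,0],[0,0,0]],
    [[0,-0.003,0],[0,0,0]],
    [[0,-0.003,0],[0,0,0]],
    [[0,-0.003,0],[0,0,0]],
    [[0,0,0],[0,0,0]]
  ]
}}

```text
time: 5.58
tcp_pos: [600.5, -69.0, 298.9]
tcp_rot: [0.001, 0.998, 0.065, 0.001]
ft_force: [0.5, -3.9, 1.2]
gripper_width: -0.2
grasp_force: 1.6
```

Emit:
{"name": "jog_arm", "arguments": {
  "series": [
    [[0,-0.002,0],[0,0,0]],
    [[0,-0.002,0],[0,0,0]],
    [[0,-0.002,0],[0,0,0]],
    [[0,-0.002,0],[0,0,0]],
    [[0,-0.002,0],[0,0,0]],
    [[0,0,0],[0,0,0]]
  ]
}}

```text
time: 6.08
tcp_pos: [598.7, -57.3, 298.0]
tcp_rot: [-0.001, 0.998, 0.066, -0.0]
ft_force: [0.1, 0.2, -1.8]
gripper_width: -0.0
grasp_force: 0.0
```

Emit:
{"name": "jog_arm", "arguments": {
  "series": [
    [[0,-0.002,0],[0,0,0]],
    [[0,-0.0015,0],[0,0,0]],
    [[0,0,0],[0,0,0]]
  ]
}}

```text
time: 6.33
tcp_pos: [598.6, -56.2, 298.1]
tcp_rot: [0.002, 0.998, 0.065, -0.0]
ft_force: [-0.3, -6.6, -1.6]
gripper_width: -0.1
grasp_force: 3.6
```

Emit:
{"name": "jog_arm", "arguments": {
  "series": [
    [[0,-0.0015,0],[0,0,0]],
    [[0,-0.0015,0],[0,0,0]],
    [[0,0,0],[0,0,0]]
  ]
}}

```text
time: 6.58
tcp_pos: [598.5, -55.7, 298.2]
tcp_rot: [0.004, 0.998, 0.065, 0.0]
ft_force: [2.2, -16.3, -4.2]
gripper_width: 0.3
grasp_force: 8.0
```

Emit:
{"name": "jog_arm", "arguments": {
  "series": [
    [[0,-0.0015,0],[0,0,0]],
    [[0,0,0],[0,0,0]],
    [[0,0,0],[0,0,0]]
  ]
}}

```text
time: 6.83
tcp_pos: [598.4, -55.5, 298.3]
tcp_rot: [0.006, 0.998, 0.064, 0.0]
ft_force: [2.4, -19.9, -4.6]
gripper_width: -0.1
grasp_force: 10.0
```

Hard stop felt at about 20 N, so the gate is shut. I'll back off, rise and cross to the hopper side.

Emit:
{"name": "jog_arm", "arguments": {
  "series": [
    [[0,0.009,0],[0,0,0]],
    [[0,0.01,0],[0,0,0]],
    [[0,0,-0.022],[0,0,0]],
    [[0,0,-0.022],[0,0,0]],
    [[0,0,-0.022],[0,0,0]],
    [[0,0,0],[0,0,0]],
    [[0,0,0],[0,0,0]]
  ]
}}

```text
time: 7.42
tcp_pos: [601.0, -69.1, 365.9]
tcp_rot: [0.0, 0.998, 0.066, 0.001]
ft_force: [0.2, 0.8, -0.3]
gripper_width: -0.0
grasp_force: 0.0
```

```bash
python3 - <<'E'
from h import *
p=shot('wrist'); save(p,'w2.png'); s=arm.read_state(); print(s['tcp_pos'],s['ft_force'],p['E'][:3,3])
a=p['pixels'][200:350,80:280,::-1]
cv2.imwrite('pics/c2.png',cv2.resize(a,None,fx=4,fy=4,interpolation=cv2.INTER_CUBIC))
E
```

```text
[600.4215252  -68.97581743 364.06610608] [ 0.30596795  0.85368632 -1.23984217] [678.73588572 -58.32932357 435.78365152]
```

View pics/w2.png

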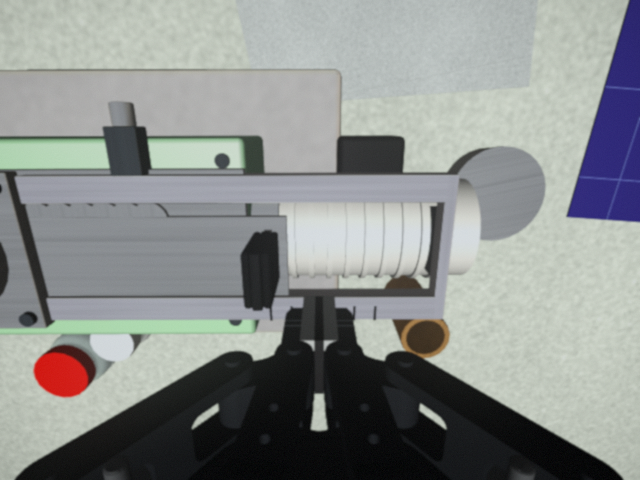

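The wrist view shows the grip at about (262,270) beside the long mark at (271,313), consistent with shut. Crossing over now.

Emit:
{"name": "jog_arm", "arguments": {
  "series": [
    [[0,-0.0355,0],[0,0,0]],
    [[0,-0.0355,0],[0,0,0]],
    [[0,0,0],[0,0,0]],
    [[0,0,0],[0,0,0]]
  ]
}}

```text
time: 7.8
tcp_pos: [590.4, 2.9, 362.6]
tcp_rot: [-0.0, 0.998, 0.067, -0.001]
ft_force: [-0.3, -0.7, 0.0]
gripper_width: -0.1
grasp_force: 0.0
```

```bash
python3 - <<'E'
from h import *
p=dict(cams.read_camera('wrist')); p['E']=Tt()@np.array(p['mount']); save(p,'w3.png'); print(arm.read_state()['tcp_pos'])
E
```

```text
[590.63022676   1.70892244 362.79018094]
```

View pics/w3.png

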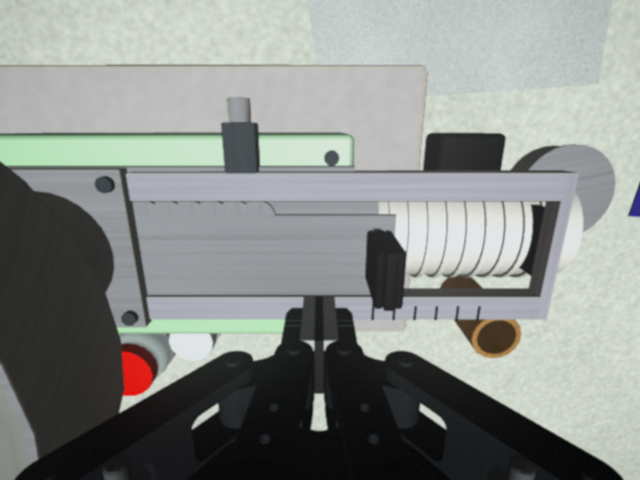

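```bash
python3 - <<'E'
from h import *
p=shot('wrist'); yw=np.radians(7.5)
im=p['pixels'].astype(int).sum(2)
for r in (240,260,280): print(r,[int(x) for x in im[r,358:410]])
for r in (310,316): print(r,[int(x) for x in im[r,364:400]])
for n,uv,z in [('m0',(373,316),206),('base',(367,260),212),('top r',(404,275),257)]:
    X=onz(p,uv,z); print(n,X,-X[0]*np.sin(yw)+X[1]*np.cos(yw))
E
```

```text
240 [470, 470, 472, 473, 473, 438, 327, 200, 124, 113, 114, 107, 119, 109, 114, 115, 118, 115, 114, 115, 115, 115, 126, 118, 123, 117, 120, 119, 117, 120, 119, 126, 113, 124, 119, 163, 296, 492, 631, 683, 686, 689, 686, 685, 688, 686, 666, 608, 584, 647, 682, 686]
260 [467, 465, 469, 467, 444, 364, 230, 126, 104, 104, 103, 106, 102, 104, 103, 113, 109, 126, 129, 130, 133, 129, 124, 130, 115, 117, 116, 133, 151, 149, 143, 151, 146, 145, 141, 142, 131, 126, 129, 136, 145, 146, 138, 130, 184, 371, 579, 657, 674, 674, 669, 664]
280 [459, 458, 453, 465, 456, 412, 289, 152, 95, 101, 97, 100, 100, 104, 95, 110, 114, 118, 122, 124, 123, 125, 120, 110, 110, 119, 131, 133, 136, 136, 134, 129, 132, 128, 132, 118, 120, 127, 124, 129, 133, 116, 139, 277, 456, 546, 559, 557, 552, 536, 538, 590]
310 [525, 523, 528, 527, 521, 474, 322, 243, 369, 476, 517, 522, 520, 522, 527, 528, 503, 430, 346, 308, 306, 304, 304, 303, 303, 303, 275, 196, 197, 326, 461, 518, 530, 524, 528, 529]
316 [527, 527, 530, 524, 510, 417, 273, 280, 438, 521, 528, 533, 527, 532, 530, 531, 531, 530, 530, 526, 532, 534, 533, 531, 534, 505, 417, 272, 275, 422, 515, 526, 532, 532, 532, 532]
m0 [546.99207947 -42.61007206 206.        ] -113.64233029111345
base [590.6397779  -29.76809684 212.        ] -106.60738783063242
top r [600.82038293 -42.10089878 257.        ] -120.16351654747308
```

Measurement confirms shut within 1 mm. Descending on the hopper side.

Emit:
{"name": "jog_arm", "arguments": {
  "series": [
    [[0,0,0.0215],[0,0,0]],
    [[0,0,0.0215],[0,0,0]],
    [[0,0,0.0215],[0,0,0]],
    [[0,0.005,0],[0,0,0]],
    [[0,0.005,0],[0,0,0]],
    [[0,0,0],[0,0,0]]
  ]
}}

```text
time: 8.4
tcp_pos: [593.1, -10.6, 301.0]
tcp_rot: [0.0, 0.998, 0.065, 0.001]
ft_force: [0.4, -0.8, -0.7]
gripper_width: -0.1
grasp_force: 0.0
```

Emit:
{"name": "jog_arm", "arguments": {
  "series": [
    [[0,0.002,0],[0,0,0]],
    [[0,0.002,0],[0,0,0]],
    [[0,0.002,0],[0,0,0]],
    [[0,0,0],[0,0,0]]
  ]
}}

```text
time: 8.73
tcp_pos: [593.8, -14.2, 301.5]
tcp_rot: [-0.001, 0.998, 0.066, 0.001]
ft_force: [0.1, 3.8, 2.2]
gripper_width: -0.0
grasp_force: 1.8
```

Emit:
{"name": "jog_arm", "arguments": {
  "series": [
    [[0,0.0015,0],[0,0,0]],
    [[0,0.0015,0],[0,0,0]],
    [[0,0,0],[0,0,0]]
  ]
}}

```text
time: 8.98
tcp_pos: [594.1, -17.1, 301.2]
tcp_rot: [-0.0, 0.998, 0.066, 0.001]
ft_force: [-0.2, 2.4, 1.3]
gripper_width: 0.1
grasp_force: 1.1
```

Emit:
{"name": "jog_arm", "arguments": {
  "series": [
    [[0,0.001,0],[0,0,0]],
    [[0,0.001,0],[0,0,0]],
    [[0,0.001,0],[0,0,0]],
    [[0,0,0],[0,0,0]]
  ]
}}

```text
time: 9.32
tcp_pos: [594.0, -21.1, 299.9]
tcp_rot: [0.001, 0.998, 0.066, -0.0]
ft_force: [-0.7, -0.2, -0.3]
gripper_width: -0.2
grasp_force: 0.0
```

Emit:
{"name": "jog_arm", "arguments": {
  "series": [
    [[0,0.001,0],[0,0,0]],
    [[0,0.001,0],[0,0,0]],
    [[0,0,0],[0,0,0]]
  ]
}}

```text
time: 9.57
tcp_pos: [594.1, -23.2, 299.5]
tcp_rot: [0.0, 0.998, 0.065, -0.0]
ft_force: [1.2, 0.7, 0.1]
gripper_width: 0.0
grasp_force: 0.0
```

Emit:
{"name": "jog_arm", "arguments": {
  "series": [
    [[0,0.001,0],[0,0,0]],
    [[0,0.001,0],[0,0,0]],
    [[0,0,0],[0,0,0]]
  ]
}}

```text
time: 9.82
tcp_pos: [594.5, -24.9, 299.7]
tcp_rot: [0.0, 0.998, 0.065, -0.0]
ft_force: [0.5, 0.7, 1.0]
gripper_width: 0.2
grasp_force: 0.0
```

Click 1: the force fell to zero. On to the next contact, expected about 4 mm ahead.

Emit:
{"name": "jog_arm", "arguments": {
  "series": [
    [[0,0.001,0],[0,0,0]],
    [[0,0.001,0],[0,0,0]],
    [[0,0.001,0],[0,0,0]],
    [[0,0.001,0],[0,0,0]],
    [[0,0,0],[0,0,0]]
  ]
}}

```text
time: 10.23
tcp_pos: [595.0, -28.3, 299.9]
tcp_rot: [-0.0, 0.998, 0.066, -0.0]
ft_force: [0.6, 1.8, 0.0]
gripper_width: -0.2
grasp_force: 0.8
```

Emit:
{"name": "jog_arm", "arguments": {
  "series": [
    [[0,0.001,0],[0,0,0]],
    [[0,0.001,0],[0,0,0]],
    [[0,0.001,0],[0,0,0]],
    [[0,0,0],[0,0,0]]
  ]
}}

```text
time: 10.57
tcp_pos: [595.3, -30.2, 299.9]
tcp_rot: [-0.001, 0.998, 0.066, -0.0]
ft_force: [-1.5, 6.0, 0.6]
gripper_width: -0.0
grasp_force: 2.7
```

Emit:
{"name": "jog_arm", "arguments": {
  "series": [
    [[0,0.001,0],[0,0,0]],
    [[0,0.001,0],[0,0,0]],
    [[0,0.001,0],[0,0,0]],
    [[0,0,0],[0,0,0]]
  ]
}}

```text
time: 10.9
tcp_pos: [595.8, -34.0, 299.9]
tcp_rot: [-0.0, 0.998, 0.066, -0.0]
ft_force: [-0.8, 2.3, 0.2]
gripper_width: 0.1
grasp_force: 1.2
```

Emit:
{"name": "jog_arm", "arguments": {
  "series": [
    [[0,0.001,0],[0,0,0]],
    [[0,0.001,0],[0,0,0]],
    [[0,0,0],[0,0,0]]
  ]
}}

```text
time: 11.15
tcp_pos: [596.2, -37.0, 299.9]
tcp_rot: [0.001, 0.998, 0.066, 0.0]
ft_force: [-0.1, 0.2, -0.6]
gripper_width: 0.2
grasp_force: 0.0
```

Click 2, as expected at about 23 mm. Next is contact in notch 2, at about 7 mm.

Emit:
{"name": "jog_arm", "arguments": {
  "series": [
    [[0,0.001,0],[0,0,0]],
    [[0,0.001,0],[0,0,0]],
    [[0,0.001,0],[0,0,0]],
    [[0,0.001,0],[0,0,0]],
    [[0,0,0],[0,0,0]]
  ]
}}

```text
time: 11.57
tcp_pos: [596.7, -40.8, 299.9]
tcp_rot: [0.0, 0.998, 0.065, 0.0]
ft_force: [-0.3, -1.1, -0.3]
gripper_width: 0.2
grasp_force: 0.0
```

Emit:
{"name": "jog_arm", "arguments": {
  "series": [
    [[0,0.001,0],[0,0,0]],
    [[0,0.001,0],[0,0,0]],
    [[0,0.001,0],[0,0,0]],
    [[0,0.001,0],[0,0,0]],
    [[0,0,0],[0,0,0]]
  ]
}}

```text
time: 11.98
tcp_pos: [597.1, -43.6, 299.9]
tcp_rot: [-0.001, 0.998, 0.066, -0.0]
ft_force: [-0.8, 4.1, 0.5]
gripper_width: 0.2
grasp_force: 2.2
```

Emit:
{"name": "jog_arm", "arguments": {
  "series": [
    [[0,0.001,0],[0,0,0]],
    [[0,0.001,0],[0,0,0]],
    [[0,0.001,0],[0,0,0]],
    [[0,0,0],[0,0,0]]
  ]
}}

```text
time: 12.32
tcp_pos: [597.4, -46.5, 299.9]
tcp_rot: [-0.001, 0.998, 0.066, -0.0]
ft_force: [-1.6, 3.7, 0.8]
gripper_width: -0.2
grasp_force: 2.0
```

Emit:
{"name": "jog_arm", "arguments": {
  "series": [
    [[0,0.001,0],[0,0,0]],
    [[0,0.001,0],[0,0,0]],
    [[0,0.001,0],[0,0,0]],
    [[0,0,0],[0,0,0]]
  ]
}}

```text
time: 12.65
tcp_pos: [598.0, -50.8, 299.9]
tcp_rot: [0.001, 0.998, 0.066, 0.0]
ft_force: [-0.3, -0.1, 0.3]
gripper_width: -0.2
grasp_force: 0.2
```

Emit:
{"name": "jog_arm", "arguments": {
  "series": [
    [[0,0.001,0],[0,0,0]],
    [[0,0,0],[0,0,0]],
    [[0,0,0],[0,0,0]]
  ]
}}

```text
time: 12.9
tcp_pos: [598.1, -51.9, 299.9]
tcp_rot: [0.001, 0.998, 0.065, 0.0]
ft_force: [-0.4, -0.9, 0.2]
gripper_width: -0.2
grasp_force: 0.0
```

Force has gone again, so click 3. I'll check it by camera before leaving.

Emit:
{"name": "jog_arm", "arguments": {
  "series": [
    [[0,-0.01,0],[0,0,0]],
    [[0,-0.01,0],[0,0,0]],
    [[0,0,-0.022],[0,0,0]],
    [[0,0,-0.022],[0,0,0]],
    [[0,0,-0.022],[0,0,0]],
    [[0,0,0],[0,0,0]],
    [[0,0,0],[0,0,0]]
  ]
}}

```text
time: 13.48
tcp_pos: [595.9, -30.7, 367.4]
tcp_rot: [0.001, 0.998, 0.066, 0.002]
ft_force: [-0.7, -0.1, 0.1]
gripper_width: 0.2
grasp_force: 0.0
```

```bash
python3 - <<'E'
from h import *
p=shot('wrist'); save(p,'w4.png'); s=arm.read_state(); print(s['tcp_pos'],s['ft_force'])
np.save('E4.npy',p['E'])
E
```

```text
[595.33601623 -30.76882427 365.67621073] [ 0.86662586  0.41534031 -0.22503157]
```

View pics/w4.png

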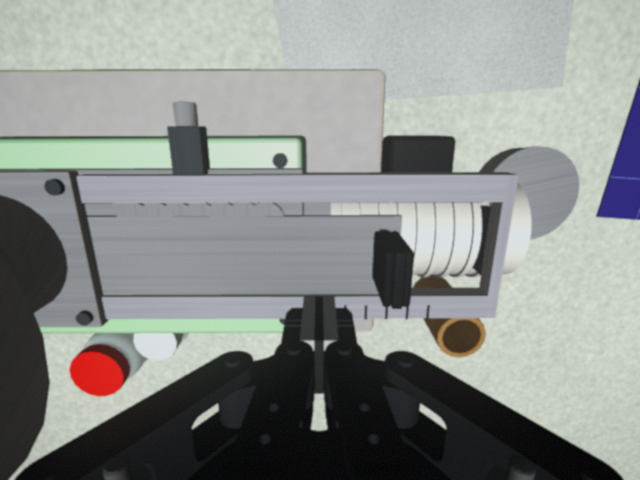

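```bash
python3 - <<'E'
from h import *
p=shot('wrist'); yw=np.radians(7.5)
im=p['pixels'].astype(int).sum(2)
for r in (240,260,280): print(r,[int(x) for x in im[r,366:386]])
r=316; print(r,[(x,int(im[r,x])) for x in range(335,440) if im[r,x]<400])
s=lambda uv,z:(lambda X:-X[0]*np.sin(yw)+X[1]*np.cos(yw))(onz(p,uv,z))
print('marks',[s((u,316),206) for u in (345,366,387,407.5,428.5)])
print('base',[s((u,260),212) for u in (372,374,376)], arm.read_state()['tcp_pos'])
E
```

```text
240 [461, 454, 458, 458, 458, 457, 455, 426, 315, 187, 120, 107, 108, 106, 109, 113, 116, 108, 107, 110]
260 [449, 449, 450, 451, 453, 450, 420, 311, 182, 119, 97, 107, 103, 105, 106, 103, 97, 104, 101, 104]
280 [440, 447, 448, 456, 445, 451, 440, 411, 306, 182, 107, 101, 100, 102, 97, 101, 92, 100, 103, 110]
316 [(335, 161), (336, 132), (337, 104), (338, 90), (339, 86), (340, 92), (341, 96), (342, 96), (343, 97), (344, 96), (345, 91), (346, 102), (347, 94), (348, 91), (349, 89), (350, 101), (351, 149), (352, 296), (365, 321), (366, 223), (367, 314), (386, 272), (387, 236), (388, 367), (406, 369), (407, 232), (408, 270), (427, 330), (428, 208), (429, 279)]
marks [np.float64(-126.75083529509999), np.float64(-141.93253480944887), np.float64(-157.11326041217848), np.float64(-171.93160085178516), np.float64(-187.11040209522167)]
base [np.float64(-143.26789210307896), np.float64(-144.60296194170337), np.float64(-145.9380240459235)] [595.00521387 -30.83131638 364.60667482]
```

Marks 2–5 are at columns 366, 387, 407 and 428, with the grip's base edge at about 373.5. That gives an opening near 40 mm, so the lever is past crest 3 but perhaps not fully seated. I'll nudge it gently and feel for contact.

Emit:
{"name": "jog_arm", "arguments": {
  "series": [
    [[0,0,0.022],[0,0,0]],
    [[0,0,0.022],[0,0,0]],
    [[0,0,0.022],[0,0,0]],
    [[0,0.009,0],[0,0,0]],
    [[0,0.009,0],[0,0,0]],
    [[0,0,0],[0,0,0]],
    [[0,0,0],[0,0,0]]
  ]
}}

```text
time: 14.17
tcp_pos: [598.5, -50.4, 301.6]
tcp_rot: [0.0, 0.998, 0.065, 0.001]
ft_force: [1.0, -0.4, 0.9]
gripper_width: 0.0
grasp_force: 0.0
```

Emit:
{"name": "jog_arm", "arguments": {
  "series": [
    [[0,0.001,0],[0,0,0]],
    [[0,0.001,0],[0,0,0]],
    [[0,0.001,0],[0,0,0]],
    [[0,0.001,0],[0,0,0]],
    [[0,0,0],[0,0,0]]
  ]
}}

```text
time: 14.58
tcp_pos: [598.4, -53.4, 300.2]
tcp_rot: [0.0, 0.998, 0.066, 0.0]
ft_force: [0.4, 0.3, 0.5]
gripper_width: 0.1
grasp_force: 0.0
```

Emit:
{"name": "jog_arm", "arguments": {
  "series": [
    [[0,0.001,0],[0,0,0]],
    [[0,0.001,0],[0,0,0]],
    [[0,0,0],[0,0,0]]
  ]
}}

```text
time: 14.83
tcp_pos: [598.6, -55.4, 299.9]
tcp_rot: [0.0, 0.998, 0.066, -0.0]
ft_force: [0.4, 0.4, 0.3]
gripper_width: -0.1
grasp_force: 0.0
```

Emit:
{"name": "jog_arm", "arguments": {
  "series": [
    [[0,0.001,0],[0,0,0]],
    [[0,0.001,0],[0,0,0]],
    [[0,0,0],[0,0,0]]
  ]
}}

```text
time: 15.08
tcp_pos: [598.9, -57.5, 299.9]
tcp_rot: [0.0, 0.998, 0.066, -0.0]
ft_force: [-0.6, 0.4, -0.0]
gripper_width: 0.2
grasp_force: 0.0
```

Emit:
{"name": "jog_arm", "arguments": {
  "series": [
    [[0,0.0005,0],[0,0,0]],
    [[0,0.0005,0],[0,0,0]],
    [[0,0,0],[0,0,0]]
  ]
}}

```text
time: 15.33
tcp_pos: [599.0, -58.0, 299.9]
tcp_rot: [-0.0, 0.998, 0.066, -0.0]
ft_force: [-0.2, 1.3, -0.1]
gripper_width: -0.2
grasp_force: 0.7
```

Contact comes only at 44.5 mm, where notch 3 should be. I'll withdraw and re-measure from above.

Emit:
{"name": "jog_arm", "arguments": {
  "series": [
    [[0,-0.01,0],[0,0,0]],
    [[0,-0.01,0],[0,0,0]],
    [[0,0,-0.022],[0,0,0]],
    [[0,0,-0.022],[0,0,0]],
    [[0,0,-0.022],[0,0,0]],
    [[0,-0.0355,0],[0,0,0]],
    [[0,0,0],[0,0,0]],
    [[0,0,0],[0,0,0]]
  ]
}}

```text
time: 16.0
tcp_pos: [591.5, -1.2, 366.3]
tcp_rot: [0.0, 0.998, 0.067, 0.0]
ft_force: [0.9, -0.4, -1.3]
gripper_width: -0.1
grasp_force: 0.0
```

```bash
python3 - <<'E'
from h import *
p=shot('wrist'); save(p,'w5.png'); print(arm.read_state()['tcp_pos'])
cv2.imwrite('pics/c5.png',cv2.resize(p['pixels'][200:335,340:500,::-1],None,fx=4.4,fy=4.4,interpolation=cv2.INTER_CUBIC))
yw=np.radians(7.5); im=p['pixels'].astype(int).sum(2)
s=lambda uv,z:(lambda X:-X[0]*np.sin(yw)+X[1]*np.cos(yw))(onz(p,uv,z))
for r in (245,260,275):
    d=[x for x in range(370,500) if im[r,x]<250]; print(r,d[0],d[-1],s((d[0]-.5,r),212),s((d[-1]+.5,r),257.5))
d=[x for x in range(360,500) if im[316,x]<400]; print([(x,round(s((x,316),206),1)) for x in d])
E
```

```text
[591.42075042  -2.08862585 365.69354335]
245 428 469 -149.65820048945704 -157.1321935688918
260 427 477 -150.01994287337308 -162.52781011905722
275 425 476 -149.7129720906044 -163.20613374683296
[(365, np.float64(-111.6)), (366, np.float64(-112.3)), (385, np.float64(-126.1)), (386, np.float64(-126.8)), (387, np.float64(-127.5)), (406, np.float64(-141.3)), (407, np.float64(-142.0)), (408, np.float64(-142.7)), (427, np.float64(-156.5)), (428, np.float64(-157.2)), (447, np.float64(-171.0)), (448, np.float64(-171.7)), (449, np.float64(-172.5)), (468, np.float64(-186.2)), (469, np.float64(-187.0)), (470, np.float64(-187.7))]
```

View pics/c5.png

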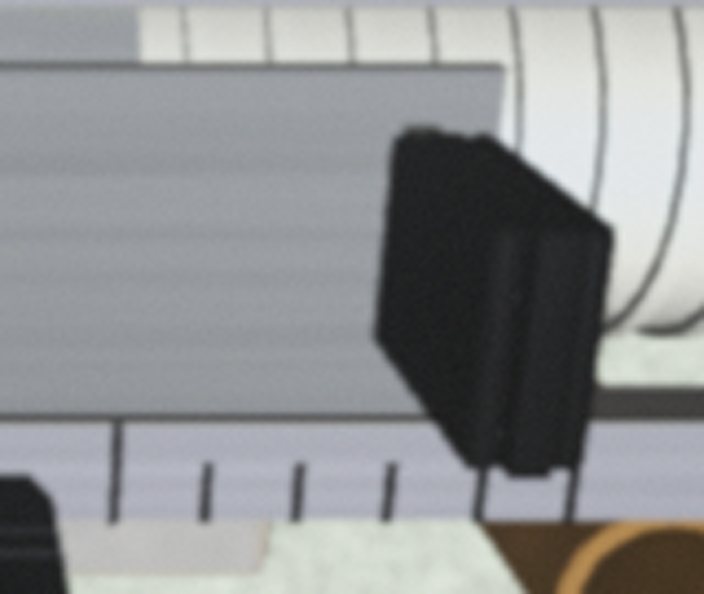

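The crop shows six marks, the long shut mark at the left. The grip's hopper-side base edge is at s = −149.8, against −104.8 when shut. That is 45.0 mm, seated in notch 3, with the robot clear.

```bash
python3 -c "
from bench import arm
print(arm.finish_job())"
```

```text
the job is handed in; nothing more can be done
None
```

The gate was pushed shut against its stop (about 20 N felt), then opened three clicks and left in the third notch, measured at 45 mm and never past it; after the third click it read about 40 mm, so I nudged it in gently, touched only the lever, and handed the job in at about 16 s.

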